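# Point out the missed plate and the wedge that belongs on it

## Robot

A 6-joint arm with a two-finger parallel gripper is mounted at the origin on the work surface. World frame = base frame: x ahead of the robot, y to its left, z up, the work surface at z = 0. Lengths are in m, angles in rad, forces in N, time in s.
With the tool pointing down it reaches from about 0.275 to 0.775 m from the base axis. Payload 14.6 kg.
Tool frame: the origin (TCP) lies at the very end of the fingers, on their centre line; the grasp point (between the pads) lies 19 mm behind it (env.tcp_to_grasp is the y of the grasp point in the tool frame, in m); y points along the fingers, z is the direction in which the jaws open and shut, and the axes are right-handed (so a half turn about y gives the same grasp; the last joint's range is limited). The gripper opens to 85 mm and grips with 20 to 120 N. Pads are 22 mm wide; open, the fingers measure 114 mm over their backs; the gripper's body (76 mm by 85 mm) begins 54 mm behind the grasp point. The pads swing forward as they close: fully open they stand 13 mm farther back than shut.
Start: joints at [1.05, 0.263, -0.048, 1.259, 0, 1.415], TCP at [0.188, 0.49, 0.231] pointing down, gripper open.
Joint ranges: [-2.65, 2.65], [-0.89, 1.7], [-1.18, 1.37], [-2.13, 2.11], [-1.35, 1.29], [-3.14, 3.14]. Speed limits (rad/s): [1.89, 1.89, 2.57, 2.79, 3.14, 3.14].

## Interface

Orientations are given as a unit quaternion [w, x, y, z].
In Python, from station import env, capture, ticket, spotter gives the robot as it stands.
- The arm moves only by the tool play_rows, never from a script. Its argument "increments" is a list of rows, each an object of numbers: "dx", "dy", "dz": the shift along the tool's x, y, z in m; "wx", "wy", "wz": the turn, a rotation vector about the tool's x, y, z in rad. In form: [{"dx": .., "dy": .., "dz": .., "wx": .., "wy": .., "wz": ..}, ...]. A call has 1 to 5 rows; each row is the pose to reach, as a shift and turn from the pose commanded when the call began, along the tool's axes at that moment; what a row does not reach only later rows make up. A row lasts 1/12 s, in which the tool goes at most 41.7 mm and 7.16 degrees, less where a joint would pass 70% of its speed; a pose out of reach is approached as far as the arm can. A call with a gripper value outside its range is refused whole. "claw" is the opening, from 0 (shut) to 1 (fully open), set as the call begins (left out, the last holds). The fingers move at their own pace and stop on an object; "grip_force" is the grip in N (left out, the last holds). Time passes only in rows, so rows that repeat a pose let the fingers close. It gives the time, the measured TCP pose, the force and the opening at its end, in the units of the state.
- env.read_state(): the state, without advancing time (a new reading comes with each control period).
- capture(name): name is "side" or "top" or "wrist"; returns a dict with "image" (420x560x3 uint8, blue, green, red), "range_z" (420x560 float32, m along the optical axis (not along the pixel's ray), 0 where there is no reading), "fx", "fy", "cx", "cy" (pixels), "R" (3x3) and "t" (3): a world point X has camera coordinates R X + t; the wrist camera has in their place "T_tool_cam" (4x4, takes a point from camera to tool coordinates, whose origin is the TCP and whose axes are the tool frame's). Camera axes: x right, y down, z forward; pixel columns grow to the right and rows downward; lengths in m; the calibration is good to about 2 mm. A picture is of the moment at which its call begins: read the wrist's pose just before it.
- ticket.sign_off(): hands the job in, once; it reports no verdict.
Trained networks look in a picture, given as the dict that the camera call returned (one of the last four; its "shot" number tells which), for a name from the list of things; names that differ only in an ending like _2 or _b are one class to them, and where a whole thing is asked for, a point or a joint stands for the part that bears it (a point fixed in the world has none). Each returns a list of dicts, best first, with "conf" (0 to 1); they miss things now and then, are a little off and sometimes report something else, mostly with a low value. They report only what shows in the picture. A call takes as long as a camera call. They do not tell look-alikes from the thing itself.
- spotter.look_for(target, picture): "position" ([x, y, z] in m, in world coordinates, good to about 4 mm: the middle of the surface that is visible of it).
- spotter.landmark_of(target, picture): "position" ([x, y, z] in m, in world coordinates, good to about 4 mm: a listed point, or the origin of a listed thing).
The state is a dict: "t": time; "joint_pos": joint angles; "dq": joint speeds; "tau": joint torques, N m; "tool_pos": TCP position; "eef_rot": TCP orientation; "wrist_force": force on the tool from outside, world axes, zero at the start; "wrist_torque": the same for the moment, N m; "opening": opening from 0.0 (shut) to 1.0 (fully open).
Only numpy, scipy, OpenCV 4.12 (cv2) and the standard library are available. Lean on these libraries where they do the work, as an engineer would, in place of code of your own. Each camera call takes 0.05 s, during which the arm holds its last target. There are 200 camera calls.

## Task

One plate in the two rows has been given its walnut but no cheese: show your colleague what goes where by pointing first at the loose wedge on the wooden board and then at that plate. Each time bring the fingertips a few centimetres above the middle of it and stay there for a good second. Touch nothing at all, keep the hand well up over the finished plates, the half cheese and the pile of clean plates so that you do not point at them, and finish with the hand raised above the height of the jam jar.

Things in the scene. Friction and masses are not known exactly. Their poses are not given: they have to be found in the camera images.
- spare_wedge: The loose cut wedge of pale cheese lying flat on the wooden board, 50 g: a 45-degree slice of a small round cheese, 70 mm from its point to the middle of its rind, 54 mm across at the rind, 22 mm high. Origin: middle of its underside, 38 mm from the point; its x axis runs from the point to the rind, z up.
- spare_wedge_top (a point): The middle of the top face of that loose wedge, 22 mm above its origin (40 mm above the table).
- bare_plate: The one plate in the two rows that carries no cheese, only a walnut half: a round white china plate 160 mm across, rim 18 mm high, flat middle about 110 mm across at 5 mm above the table, 320 g. Origin: centre of its underside; the walnut half (about 23 mm across, top 17 mm above the table) lies 45 mm from the centre along the plate's x axis.
- bare_plate_middle (a point): The centre of the top of that plate's flat middle, 5 mm above its origin.
- plate_1: One of the five finished plates, same make, size and origin as the bare one, with a wedge of cheese (top 27 mm above the table) and a walnut half on it. To be left alone.
- plate_2: One of the five finished plates, same make, size and origin as the bare one, with a wedge of cheese (top 27 mm above the table) and a walnut half on it. To be left alone.
- plate_3: One of the five finished plates, same make, size and origin as the bare one, with a wedge of cheese (top 27 mm above the table) and a walnut half on it. To be left alone.
- plate_4: One of the five finished plates, same make, size and origin as the bare one, with a wedge of cheese (top 27 mm above the table) and a walnut half on it. To be left alone.
- plate_5: One of the five finished plates, same make, size and origin as the bare one, with a wedge of cheese (top 27 mm above the table) and a walnut half on it. To be left alone.
- plate_wedge_1: The wedge of cheese served on plate_1, same size and origin as the loose wedge. To be left alone.
- plate_wedge_2: The wedge of cheese served on plate_2, same size and origin as the loose wedge. To be left alone.
- plate_wedge_3: The wedge of cheese served on plate_3, same size and origin as the loose wedge. To be left alone.
- plate_wedge_4: The wedge of cheese served on plate_4, same size and origin as the loose wedge. To be left alone.
- plate_wedge_5: The wedge of cheese served on plate_5, same size and origin as the loose wedge. To be left alone.
- board: Wooden board lying flat beside the rows (left or right of them), 280 x 180 x 18 mm with a 60 mm handle tab at the end nearest the robot, fixed. Origin: centre of the main rectangle's underside; x along its length, away from the tab. The uncut half cheese sits on its half nearer the tab, the loose wedge on the other half.
- half_cheese_top (a point): The middle of the top of the uncut half of the round cheese (half disc 140 mm across, 70 mm deep, 22 mm high) on the board, 40 mm above the table. To be left alone.
- plate_pile: Pile of eight clean empty plates, 160 mm across, 67 mm high, without walnuts, on the other side of the rows from the board; not part of the rows, fixed. Origin: centre of its underside.
- plate_pile_top (a point): The centre of the top plate of that pile, 54 mm above the table.
- jam_jar: Closed jar of dark jam with a white lid, 66 mm across, 98 mm high, standing beyond the far row. Origin: centre of its underside. To be left alone.
- cheese_knife: Knife with a black handle lying beyond the far row, 212 mm long, 16 mm high. Origin: on the table, at the front end of the handle; x towards the blade's end. To be left alone.
There are look-alikes about, which are no part of the job. What is shaped like the bare_plate but green is not meant. What is shaped like the spare_wedge but black or green is not meant.

How it is judged:
On the way, in this order (a step that is already met when the one before it is completed fails the run):
1. the fingertips point at the loose wedge from a few centimetres above its middle, for one second (horizontal distance between the grasp point and spare_wedge_top below 0.03 m and z of the grasp point in the frame of spare_wedge_top below 0.08 m), for 1 s.
2. then they point at the plate without cheese from a few centimetres above its middle, for one second (horizontal distance between the grasp point and bare_plate_middle below 0.045 m and z of the grasp point in the frame of bare_plate_middle below 0.08 m), for 1 s.
At the end, for the whole second after the job is handed in: After pointing 1 s at the wedge (within 30 mm of its middle seen from above, fingertips under about 60 mm over it), then 1 s at the bare plate (within 45 mm), the grasp point is over 120 mm above the table and every wedge, plate, jar and knife rests within 5 mm of its start (height (world z) of the grasp point above 0.12 m and distance of each of spare_wedge, bare_plate, plate_1, plate_2, plate_3, plate_4, plate_5, plate_wedge_1, plate_wedge_2, plate_wedge_3, plate_wedge_4, plate_wedge_5, jam_jar, cheese_knife from where it was at the start of the episode below 0.005 m and linear speed of each of spare_wedge, bare_plate, plate_1, plate_2, plate_3, plate_4, plate_5, plate_wedge_1, plate_wedge_2, plate_wedge_3, plate_wedge_4, plate_wedge_5, jam_jar, cheese_knife below 0.02 m/s); the robot touches nothing.
It fails at once if the fingers or the arm touch anything (contact force between any of the fingers, the arm and anything else above 0.3 N).
It fails at once if a wedge, a plate, the jar or the knife is moved or lifted by more than 5 mm (distance of any of spare_wedge, bare_plate, plate_1, plate_2, plate_3, plate_4, plate_5, plate_wedge_1, plate_wedge_2, plate_wedge_3, plate_wedge_4, plate_wedge_5, jam_jar, cheese_knife from where it was at the start of the episode above 0.005 m).
It fails at once if the hand comes down over the middle of a finished plate, the half cheese or the pile of clean plates, as if pointing at it ((horizontal distance between the grasp point and plate_1 below 0.05 m and z of the grasp point in the frame of plate_1 below 0.1 m) or (horizontal distance between the grasp point and plate_2 below 0.05 m and z of the grasp point in the frame of plate_2 below 0.1 m) or (horizontal distance between the grasp point and plate_3 below 0.05 m and z of the grasp point in the frame of plate_3 below 0.1 m) or (horizontal distance between the grasp point and plate_4 below 0.05 m and z of the grasp point in the frame of plate_4 below 0.1 m) or (horizontal distance between the grasp point and plate_5 below 0.05 m and z of the grasp point in the frame of plate_5 below 0.1 m) or (horizontal distance between the grasp point and half_cheese_top below 0.05 m and z of the grasp point in the frame of half_cheese_top below 0.08 m) or (horizontal distance between the grasp point and plate_pile_top below 0.05 m and z of the grasp point in the frame of plate_pile_top below 0.08 m)).
It also fails if it takes over 40 s, if anything falls off the work surface, if the arm or the gripper's body presses on something with over 40 N, if the wrist force passes 120 N, or if a joint passes its speed limit or range.

## Working session

There is one attempt and no reset: what is moved stays moved. The work goes in short steps, Python scripts to look and compute and a tool call to move; the robot and the scene stay as the last step left them, time stands still between calls to the robot, and variables do not carry over. Pictures are saved under pics/ and viewed, about 8 in all and at most 12, crops included, and the job is handed in when it is done.

Besides the shell and the picture viewer there is one more tool, called after "Emit:" as name([rows], argument=value, ...), one row to a line, values as JSON. play_rows: Moves the arm, as the interface text tells. Its arguments: {"type":"object","properties":{"increments":{"type":"array"},"claw":{"type":"number"},"grip_force":{"type":"number"}},"required":["increments"]}

```bash
mkdir -p pics
python3 - <<'E'
from station import env, capture, spotter
import cv2,numpy as np
s=env.read_state();print(s['t'],s['tool_pos'],s['eef_rot'],s['opening'],env.tcp_to_grasp)
for n in ['top','side']:
    p=capture(n);cv2.imwrite(f'pics/{n}1.png',p['image'])
    for k in (['spare_wedge_top','bare_plate_middle','plate_1','half_cheese_top','plate_pile_top','jam_jar','board','cheese_knife'] if n=='top' else ['spare_wedge_top','bare_plate_middle']):
        for d in spotter.landmark_of(k,p):
            X=p['R']@np.array(d['position'])+p['t'];print(n,k,np.round(d['position'],3),round(d['conf'],2),int(p['fx']*X[0]/X[2]+p['cx']),int(p['fy']*X[1]/X[2]+p['cy']))
E
```

```text
0.0 [0.18766595 0.49000651 0.23081889] [-0.69494456  0.69567135 -0.12875789  0.12851005] 0.9982143360129491 -0.0187
top spare_wedge_top [ 0.6   -0.569  0.018] 0.61 450 180
top spare_wedge_top [ 0.679 -0.456  0.023] 0.54 413 154
top spare_wedge_top [ 0.524 -0.38   0.04 ] 0.52 390 204
top spare_wedge_top [ 0.395 -0.386  0.041] 0.39 393 248
top spare_wedge_top [0.43  0.186 0.005] 0.38 199 235
top spare_wedge_top [ 0.61  -0.015  0.007] 0.32 267 176
top bare_plate_middle [0.227 0.362 0.006] 0.88 137 304
top bare_plate_middle [0.712 0.436 0.005] 0.61 118 142
top bare_plate_middle [0.617 0.192 0.007] 0.56 198 173
top plate_1 [0.444 0.179 0.005] 0.96 201 230
top plate_1 [ 0.446 -0.184  0.   ] 0.96 322 230
top plate_1 [ 0.615 -0.003  0.003] 0.89 263 175
top plate_1 [0.43  0.007 0.002] 0.8 259 235
top plate_1 [ 0.628 -0.192 -0.002] 0.61 325 171
top half_cheese_top [ 0.394 -0.384  0.037] 0.77 391 248
top plate_pile_top [0.475 0.398 0.051] 0.7 123 218
top plate_pile_top [0.433 0.006 0.002] 0.29 259 234
top jam_jar [0.774 0.116 0.004] 0.65 225 123
top board [ 0.457 -0.39   0.001] 0.64 390 227
top board [ 0.525 -0.379  0.039] 0.49 389 203
top cheese_knife [ 0.764 -0.199 -0.004] 0.64 327 128
side spare_wedge_top [ 0.514 -0.379  0.039] 0.74 329 265
side spare_wedge_top [ 0.679 -0.455  0.02 ] 0.64 384 262
side spare_wedge_top [ 0.599 -0.568  0.026] 0.57 391 297
side bare_plate_middle [0.618 0.193 0.008] 0.96 262 169
side bare_plate_middle [0.715 0.434 0.002] 0.78 253 136
side bare_plate_middle [ 0.518 -0.383  0.016] 0.44 330 270
```

View pics/top1.png

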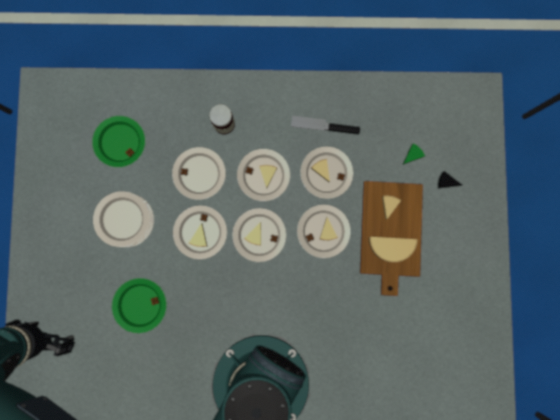

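View pics/side1.png

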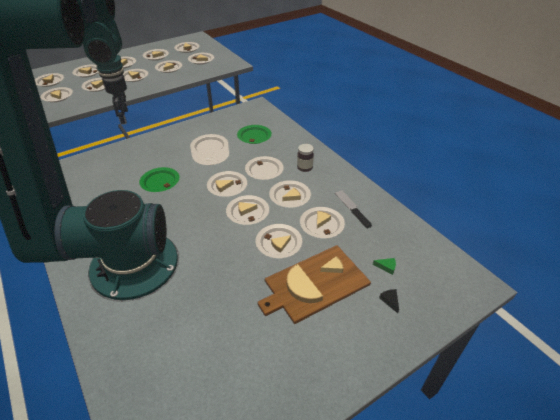

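Candidates for the wedge are pale (391,206) on the board, green (413,154) and black (450,180). The pale one fits. Candidates for the plate are white (198,173) with only a walnut, the pile (123,218) with no walnut, and green plates (119,142) and (138,304). The white one at (198,173) fits. I'll confirm both in an enlarged crop.

```bash
cat > h.py <<'E'
from station import env
import numpy as np
from scipy.spatial.transform import Rotation as R
def rot(s=None):
    q=(s or env.read_state())['eef_rot']; return R.from_quat([q[1],q[2],q[3],q[0]])
def togo(target):
    s=env.read_state(); r=rot(s); d=np.array(target)-s['tool_pos']
    print('t',round(s['t'],2),'pos',np.round(s['tool_pos'],4),'tool-axis delta',np.round(r.inv().apply(d),4),'joints',np.round(s['joint_pos'],2),'F',np.round(s['wrist_force'],1))
E
python3 - <<'E'
from h import *; from station import capture
import cv2
p=capture('top');im=p['image'];z=p['range_z']
c=np.hstack([cv2.resize(im[135:215,160:240],(400,400),interpolation=2),cv2.resize(im[170:250,350:430],(400,400),interpolation=2)])
cv2.imwrite('pics/crop1.png',c)
def w(m):
    v,u=np.nonzero(m&(z>0));Z=z[v,u]
    C=np.stack([(u-p['cx'])*Z/p['fx'],(v-p['cy'])*Z/p['fy'],Z],1);return (C-p['t'])@p['R']
V,U=np.mgrid[:420,:560]
X=w((abs(U-391)<15)&(V>188)&(V<224)); X=X[X[:,2]>.03];print('wedge',len(X),X.mean(0))
b=im.astype(int);X=w((abs(U-198)<32)&(abs(V-173)<28)&(b[...,2]>150)&(b[...,1]>150)); lo,hi=X.min(0),X.max(0);print('plate mid',(lo+hi)/2,hi-lo)
print(rot().as_matrix().round(3))
togo([.52,-.38,.23])
E
```

```text
wedge 240 [ 0.52612392 -0.37810776  0.03907113]
plate mid [0.61721637 0.1917098  0.00923329] [0.15351874 0.15423594 0.03355036]
[[ 0.934  0.     0.358]
 [-0.358  0.     0.934]
 [ 0.    -1.     0.   ]]
t 0.65 pos [0.1878 0.4903 0.2313] tool-axis delta [ 0.6215  0.0013 -0.6939] joints [ 1.05  0.26 -0.05  1.26 -0.    1.42] F [-0.4  0.4  0.8]
```

View pics/crop1.png

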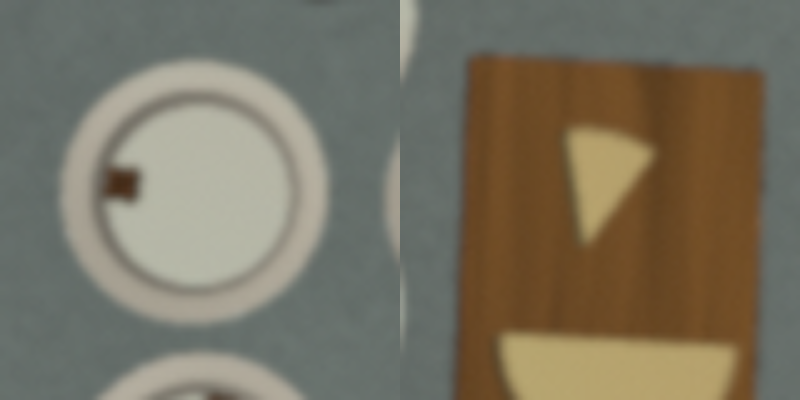

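The crop confirms both. On the left, the white plate carries only a walnut, at crop (122,184). On the right, the pale loose wedge sits at crop (605,180), apart from the half cheese. I'll shut the claw and start moving at travel height.

Emit:
play_rows([
  {"dx":0.02,"dy":0,"dz":-0.022},
  {"dx":0.045,"dy":0,"dz":-0.05},
  {"dx":0.07,"dy":0,"dz":-0.078},
  {"dx":0.095,"dy":0,"dz":-0.106},
  {"dx":0.12,"dy":0,"dz":-0.134},
], claw=0)

```text
invalid input at $.increments[0]: expected keys dx, dy, dz, wx, wy, wz
```

```bash
python3 -c "
from h import *
togo([.523,-.379,.23])"
```

```text
t 0.65 pos [0.1878 0.4903 0.2313] tool-axis delta [ 0.624   0.0013 -0.6918] joints [ 1.05  0.26 -0.05  1.26 -0.    1.42] F [-0.4  0.4  0.8]
```

Emit:
play_rows([
  {"dx":0.02,"dy":0,"dz":-0.022,"wx":0,"wy":0,"wz":0},
  {"dx":0.045,"dy":0,"dz":-0.05,"wx":0,"wy":0,"wz":0},
  {"dx":0.07,"dy":0,"dz":-0.078,"wx":0,"wy":0,"wz":0},
  {"dx":0.095,"dy":0,"dz":-0.106,"wx":0,"wy":0,"wz":0},
  {"dx":0.12,"dy":0,"dz":-0.134,"wx":0,"wy":0,"wz":0},
], claw=0)

```text
t: 1.07
tool_pos: [0.252, 0.3207, 0.2313]
eef_rot: [0.695, -0.695, 0.128, -0.128]
wrist_force: [1.5, 0.3, 0.7]
opening: 0.299
```

```bash
python3 -c "
from h import *
togo([.523,-.379,.23])"
```

```text
t 1.07 pos [0.252  0.3207 0.2313] tool-axis delta [ 0.503   0.0012 -0.5568] joints [ 0.7   0.06 -0.3   1.21 -0.    1.07] F [1.5 0.3 0.7]
```

Joint 6 moves the safe way and there is no lag, so I'll continue with the same heading.

Emit:
play_rows([
  {"dx":0.025,"dy":0,"dz":-0.028,"wx":0,"wy":0,"wz":0},
  {"dx":0.05,"dy":0,"dz":-0.055,"wx":0,"wy":0,"wz":0},
  {"dx":0.075,"dy":0,"dz":-0.083,"wx":0,"wy":0,"wz":0},
  {"dx":0.1,"dy":0,"dz":-0.11,"wx":0,"wy":0,"wz":0},
  {"dx":0.125,"dy":0,"dz":-0.138,"wx":0,"wy":0,"wz":0},
])

```text
t: 1.48
tool_pos: [0.3195, 0.147, 0.2315]
eef_rot: [0.695, -0.695, 0.128, -0.129]
wrist_force: [0.7, 1.2, 1.1]
opening: -0.0
```

Emit:
play_rows([
  {"dx":0.025,"dy":0,"dz":-0.028,"wx":0,"wy":0,"wz":0},
  {"dx":0.05,"dy":0,"dz":-0.055,"wx":0,"wy":0,"wz":0},
  {"dx":0.075,"dy":0,"dz":-0.083,"wx":0,"wy":0,"wz":0},
  {"dx":0.1,"dy":0,"dz":-0.11,"wx":0,"wy":0,"wz":0},
  {"dx":0.125,"dy":0,"dz":-0.138,"wx":0,"wy":0,"wz":0},
])

```text
t: 1.9
tool_pos: [0.3869, -0.0269, 0.2315]
eef_rot: [0.695, -0.695, 0.129, -0.129]
wrist_force: [0.7, 0.9, 0.3]
opening: -0.004
```

Emit:
play_rows([
  {"dx":0.025,"dy":0,"dz":-0.028,"wx":0,"wy":0,"wz":0},
  {"dx":0.05,"dy":0,"dz":-0.055,"wx":0,"wy":0,"wz":0},
  {"dx":0.075,"dy":0,"dz":-0.083,"wx":0,"wy":0,"wz":0},
  {"dx":0.1,"dy":0,"dz":-0.11,"wx":0,"wy":0,"wz":0},
  {"dx":0.125,"dy":0,"dz":-0.138,"wx":0,"wy":0,"wz":0},
])

```text
t: 2.32
tool_pos: [0.4543, -0.2005, 0.2313]
eef_rot: [-0.695, 0.695, -0.129, 0.129]
wrist_force: [0.0, 0.3, 1.2]
opening: -0.002
```

```bash
python3 -c "
from h import *
togo([.523,-.379,.23])"
```

```text
t 2.32 pos [ 0.4543 -0.2005  0.2313] tool-axis delta [ 0.1281  0.0013 -0.142 ] joints [-0.58  0.21 -0.12  1.24  0.   -0.21] F [0.  0.3 1.2]
```

Emit:
play_rows([
  {"dx":0.028,"dy":0,"dz":-0.03,"wx":0,"wy":0,"wz":0},
  {"dx":0.055,"dy":0,"dz":-0.06,"wx":0,"wy":0,"wz":0},
  {"dx":0.082,"dy":0,"dz":-0.09,"wx":0,"wy":0,"wz":0},
  {"dx":0.108,"dy":0,"dz":-0.12,"wx":0,"wy":0,"wz":0},
  {"dx":0.128,"dy":0,"dz":-0.142,"wx":0,"wy":0,"wz":0},
])

```text
t: 2.73
tool_pos: [0.5232, -0.3799, 0.2307]
eef_rot: [-0.695, 0.695, -0.129, 0.129]
wrist_force: [0.4, 0.5, -0.5]
opening: -0.002
```

Run:
```python
from h import *; from station import capture,spotter
import cv2
s=env.read_state();p=capture('wrist');T=p['T_tool_cam'];r=rot(s)
cv2.imwrite('pics/w1.png',p['image']);z=p['range_z']
V,U=np.mgrid[:420,:560];C=np.stack([(U-p['cx'])*z/p['fx'],(V-p['cy'])*z/p['fy'],z],-1).reshape(-1,3)
X=r.apply(C@T[:3,:3].T+T[:3,3])+s['tool_pos']
b=p['image'].reshape(-1,3).astype(int)
m=(C[:,2]>0)&(X[:,2]>.03)&(X[:,2]<.06)&(X[:,0]>.46)&(X[:,0]<.6)&(abs(X[:,1]+.38)<.06)
print('wedge',m.sum(),X[m].mean(0),X[m].min(0),X[m].max(0))
for d in spotter.landmark_of('spare_wedge_top',p):print(d)
togo([.523,-.379,.085])
```

```text
wedge 1524 [ 0.52506966 -0.38078174  0.04039822] [ 0.48264323 -0.41130028  0.0300963 ] [ 0.55227018 -0.36010773  0.04299188]
{'position': [0.5991, -0.5673, 0.0221], 'conf': 0.83}
{'position': [0.5211, -0.3767, 0.0409], 'conf': 0.71}
t 2.83 pos [ 0.5234 -0.3807  0.2295] tool-axis delta [-0.0009  0.1445  0.0014] joints [-0.75  0.48  0.29  1.38 -0.   -0.39] F [ 0.  -0.1  0.3]
```

View pics/w1.png

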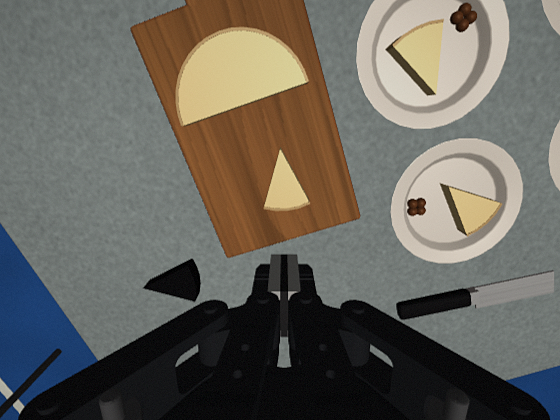

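The wrist view shows the pale wedge at (287,182), and all estimates agree within 4 mm. I'll descend and hold.

Emit:
play_rows([
  {"dx":0,"dy":0.03,"dz":0,"wx":0,"wy":0,"wz":0},
  {"dx":0,"dy":0.065,"dz":0,"wx":0,"wy":0,"wz":0},
  {"dx":0,"dy":0.1,"dz":0,"wx":0,"wy":0,"wz":0},
  {"dx":0,"dy":0.13,"dz":0,"wx":0,"wy":0,"wz":0},
  {"dx":0,"dy":0.146,"dz":0,"wx":0,"wy":0,"wz":0},
])

```text
t: 3.25
tool_pos: [0.5214, -0.3753, 0.0819]
eef_rot: [0.696, -0.695, 0.13, -0.127]
wrist_force: [0.5, 0.1, 0.0]
opening: -0.001
```

Emit:
play_rows([
  {"dx":0,"dy":0,"dz":0,"wx":0,"wy":0,"wz":0},
  {"dx":0,"dy":0,"dz":0,"wx":0,"wy":0,"wz":0},
  {"dx":0,"dy":0,"dz":0,"wx":0,"wy":0,"wz":0},
  {"dx":0,"dy":0,"dz":0,"wx":0,"wy":0,"wz":0},
  {"dx":0,"dy":0,"dz":0,"wx":0,"wy":0,"wz":0},
])

```text
t: 3.67
tool_pos: [0.5233, -0.3774, 0.0867]
eef_rot: [-0.695, 0.696, -0.128, 0.129]
wrist_force: [0.8, 0.5, 0.4]
opening: 0.0
```

Emit:
play_rows([
  {"dx":0,"dy":0,"dz":0,"wx":0,"wy":0,"wz":0},
  {"dx":0,"dy":0,"dz":0,"wx":0,"wy":0,"wz":0},
  {"dx":0,"dy":0,"dz":0,"wx":0,"wy":0,"wz":0},
  {"dx":0,"dy":0,"dz":0,"wx":0,"wy":0,"wz":0},
  {"dx":0,"dy":0,"dz":0,"wx":0,"wy":0,"wz":0},
])

```text
t: 4.08
tool_pos: [0.5227, -0.3769, 0.0853]
eef_rot: [-0.695, 0.695, -0.129, 0.129]
wrist_force: [-0.2, 0.9, -0.6]
opening: 0.004
```

Emit:
play_rows([
  {"dx":0,"dy":0,"dz":0,"wx":0,"wy":0,"wz":0},
  {"dx":0,"dy":0,"dz":0,"wx":0,"wy":0,"wz":0},
  {"dx":0,"dy":0,"dz":0,"wx":0,"wy":0,"wz":0},
  {"dx":0,"dy":0,"dz":0,"wx":0,"wy":0,"wz":0},
  {"dx":0,"dy":0,"dz":0,"wx":0,"wy":0,"wz":0},
])

```text
t: 4.5
tool_pos: [0.5228, -0.3769, 0.0852]
eef_rot: [-0.695, 0.695, -0.129, 0.129]
wrist_force: [0.3, 0.3, -0.1]
opening: -0.001
```

Run:
```python
from h import *; from station import capture
import cv2
p=capture('side');cv2.imwrite('pics/s2.png',cv2.resize(p['image'][130:340,220:500],None,fx=2.5,fy=2.5))
togo([.523,-.379,.23]);togo([.617,.192,.23])
```

```text
t 4.55 pos [ 0.5228 -0.3769  0.0852] tool-axis delta [ 0.001  -0.1448 -0.0019] joints [-0.75  0.54 -0.01  1.02  0.   -0.39] F [-0.2 -0.   0.4]
t 4.55 pos [ 0.5228 -0.3769  0.0852] tool-axis delta [-0.1155 -0.1447  0.565 ] joints [-0.75  0.54 -0.01  1.02  0.   -0.39] F [-0.2 -0.   0.4]
```

View pics/s2.png

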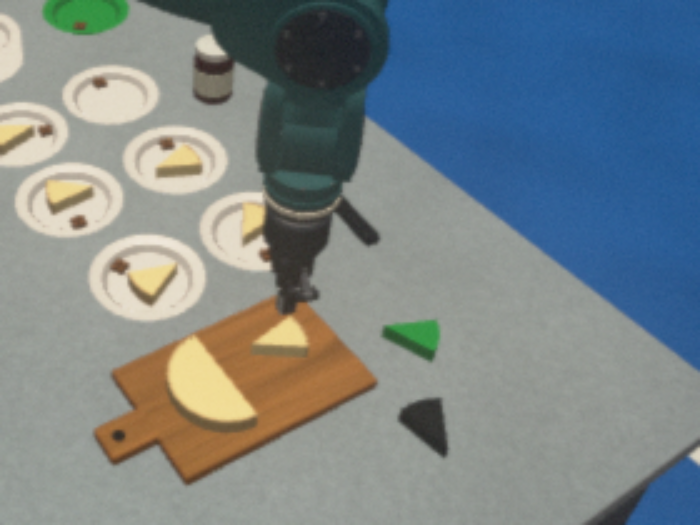

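The fingertips hover over the wedge, with the tip at crop (290,305) and the wedge at (285,335), touching nothing. The hold lasted over 1.2 s. I'll raise and cross.

Emit:
play_rows([
  {"dx":0,"dy":-0.025,"dz":0,"wx":0,"wy":0,"wz":0},
  {"dx":0,"dy":-0.06,"dz":0,"wx":0,"wy":0,"wz":0},
  {"dx":0,"dy":-0.095,"dz":0,"wx":0,"wy":0,"wz":0},
  {"dx":0,"dy":-0.125,"dz":0,"wx":0,"wy":0,"wz":0},
  {"dx":0,"dy":-0.145,"dz":0,"wx":0,"wy":0,"wz":0},
])

```text
t: 4.97
tool_pos: [0.5231, -0.3772, 0.2336]
eef_rot: [-0.695, 0.696, -0.128, 0.13]
wrist_force: [0.8, -0.6, 0.2]
opening: -0.0
```

Emit:
play_rows([
  {"dx":-0.007,"dy":0,"dz":0.035,"wx":0,"wy":0,"wz":0},
  {"dx":-0.015,"dy":0,"dz":0.072,"wx":0,"wy":0,"wz":0},
  {"dx":-0.023,"dy":0,"dz":0.11,"wx":0,"wy":0,"wz":0},
  {"dx":-0.03,"dy":0,"dz":0.148,"wx":0,"wy":0,"wz":0},
  {"dx":-0.038,"dy":0,"dz":0.186,"wx":0,"wy":0,"wz":0},
])

```text
t: 5.38
tool_pos: [0.5538, -0.188, 0.2304]
eef_rot: [-0.695, 0.695, -0.129, 0.129]
wrist_force: [-0.1, -0.2, -0.4]
opening: 0.0
```

Emit:
play_rows([
  {"dx":-0.007,"dy":0,"dz":0.037,"wx":0,"wy":0,"wz":0},
  {"dx":-0.015,"dy":0,"dz":0.075,"wx":0,"wy":0,"wz":0},
  {"dx":-0.023,"dy":0,"dz":0.113,"wx":0,"wy":0,"wz":0},
  {"dx":-0.031,"dy":0,"dz":0.152,"wx":0,"wy":0,"wz":0},
  {"dx":-0.039,"dy":0,"dz":0.19,"wx":0,"wy":0,"wz":0},
])

```text
t: 5.8
tool_pos: [0.5853, 0.0037, 0.2305]
eef_rot: [0.695, -0.695, 0.128, -0.129]
wrist_force: [0.7, -0.2, 0.8]
opening: 0.0
```

Emit:
play_rows([
  {"dx":-0.008,"dy":0,"dz":0.04,"wx":0,"wy":0,"wz":0},
  {"dx":-0.016,"dy":0,"dz":0.08,"wx":0,"wy":0,"wz":0},
  {"dx":-0.024,"dy":0,"dz":0.12,"wx":0,"wy":0,"wz":0},
  {"dx":-0.032,"dy":0,"dz":0.16,"wx":0,"wy":0,"wz":0},
  {"dx":-0.038,"dy":0,"dz":0.188,"wx":0,"wy":0,"wz":0},
])

```text
t: 6.22
tool_pos: [0.6171, 0.1942, 0.2302]
eef_rot: [0.696, -0.695, 0.128, -0.128]
wrist_force: [0.6, 0.5, 0.8]
opening: -0.004
```

Run:
```python
from h import *; from station import capture,spotter
import cv2
s=env.read_state();p=capture('wrist')
cv2.imwrite('pics/w2.png',p['image'])
for k in ['bare_plate_middle','plate_1']:
  for d in spotter.landmark_of(k,p):print(k,d)
togo([.617,.192,.053])
```

```text
bare_plate_middle {'position': [0.6194, 0.1912, 0.0047], 'conf': 0.82}
bare_plate_middle {'position': [0.7207, 0.4326, -0.0012], 'conf': 0.71}
plate_1 {'position': [0.6153, -0.0017, -0.0017], 'conf': 0.96}
plate_1 {'position': [0.4386, 0.1809, -0.0007], 'conf': 0.91}
plate_1 {'position': [0.6272, -0.1915, -0.0003], 'conf': 0.81}
t 6.37 pos [0.617  0.1928 0.2298] tool-axis delta [ 0.0004  0.1768 -0.0007] joints [ 0.18  0.48  0.29  1.38 -0.    0.54] F [-0.5 -0.7 -0.7]
```

View pics/w2.png

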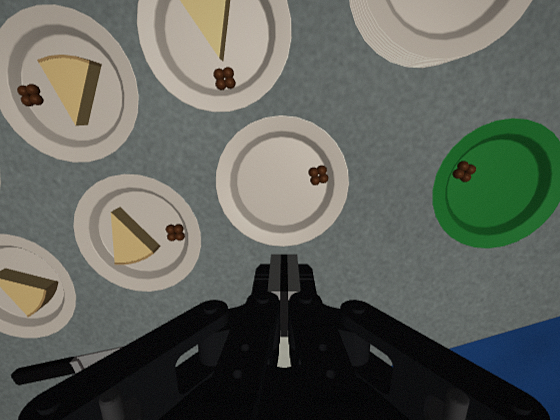

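The wrist view shows the white plate with a lone walnut at (282,180), walnut (318,175), straight below the hand. I'll descend in two calls and hold.

Emit:
play_rows([
  {"dx":0,"dy":0.025,"dz":0,"wx":0,"wy":0,"wz":0},
  {"dx":0,"dy":0.05,"dz":0,"wx":0,"wy":0,"wz":0},
  {"dx":0,"dy":0.075,"dz":0,"wx":0,"wy":0,"wz":0},
  {"dx":0,"dy":0.1,"dz":0,"wx":0,"wy":0,"wz":0},
  {"dx":0,"dy":0.12,"dz":0,"wx":0,"wy":0,"wz":0},
])

```text
t: 6.78
tool_pos: [0.6165, 0.1894, 0.1087]
eef_rot: [-0.695, 0.695, -0.129, 0.129]
wrist_force: [-0.1, -0.4, -1.0]
opening: -0.001
```

Emit:
play_rows([
  {"dx":0,"dy":0.015,"dz":0,"wx":0,"wy":0,"wz":0},
  {"dx":0,"dy":0.03,"dz":0,"wx":0,"wy":0,"wz":0},
  {"dx":0,"dy":0.044,"dz":0,"wx":0,"wy":0,"wz":0},
  {"dx":0,"dy":0.057,"dz":0,"wx":0,"wy":0,"wz":0},
  {"dx":0,"dy":0.057,"dz":0,"wx":0,"wy":0,"wz":0},
])

```text
t: 7.2
tool_pos: [0.6158, 0.1893, 0.0511]
eef_rot: [-0.695, 0.696, -0.13, 0.128]
wrist_force: [-1.0, 0.1, -0.1]
opening: -0.003
```

Emit:
play_rows([
  {"dx":0,"dy":0,"dz":0,"wx":0,"wy":0,"wz":0},
  {"dx":0,"dy":0,"dz":0,"wx":0,"wy":0,"wz":0},
  {"dx":0,"dy":0,"dz":0,"wx":0,"wy":0,"wz":0},
  {"dx":0,"dy":0,"dz":0,"wx":0,"wy":0,"wz":0},
  {"dx":0,"dy":0,"dz":0,"wx":0,"wy":0,"wz":0},
])

```text
t: 7.62
tool_pos: [0.6174, 0.1909, 0.0539]
eef_rot: [0.695, -0.695, 0.128, -0.129]
wrist_force: [0.1, 0.9, -0.4]
opening: -0.0
```

Emit:
play_rows([
  {"dx":0,"dy":0,"dz":0,"wx":0,"wy":0,"wz":0},
  {"dx":0,"dy":0,"dz":0,"wx":0,"wy":0,"wz":0},
  {"dx":0,"dy":0,"dz":0,"wx":0,"wy":0,"wz":0},
  {"dx":0,"dy":0,"dz":0,"wx":0,"wy":0,"wz":0},
  {"dx":0,"dy":0,"dz":0,"wx":0,"wy":0,"wz":0},
])

```text
t: 8.03
tool_pos: [0.6171, 0.1909, 0.0533]
eef_rot: [0.695, -0.695, 0.129, -0.129]
wrist_force: [-0.5, 0.5, 1.5]
opening: 0.0
```

Emit:
play_rows([
  {"dx":0,"dy":0,"dz":0,"wx":0,"wy":0,"wz":0},
  {"dx":0,"dy":0,"dz":0,"wx":0,"wy":0,"wz":0},
  {"dx":0,"dy":0,"dz":0,"wx":0,"wy":0,"wz":0},
  {"dx":0,"dy":0,"dz":0,"wx":0,"wy":0,"wz":0},
  {"dx":0,"dy":0,"dz":0,"wx":0,"wy":0,"wz":0},
])

```text
t: 8.45
tool_pos: [0.6171, 0.1909, 0.0533]
eef_rot: [0.695, -0.695, 0.129, -0.129]
wrist_force: [0.7, 0.8, -0.6]
opening: 0.006
```

Emit:
play_rows([
  {"dx":0,"dy":-0.02,"dz":0,"wx":0,"wy":0,"wz":0},
  {"dx":0,"dy":-0.045,"dz":0,"wx":0,"wy":0,"wz":0},
  {"dx":0,"dy":-0.075,"dz":0,"wx":0,"wy":0,"wz":0},
  {"dx":0,"dy":-0.105,"dz":0,"wx":0,"wy":0,"wz":0},
  {"dx":0,"dy":-0.13,"dz":0,"wx":0,"wy":0,"wz":0},
])

```text
t: 8.87
tool_pos: [0.6172, 0.1909, 0.1855]
eef_rot: [0.695, -0.695, 0.128, -0.129]
wrist_force: [0.1, 0.0, -0.0]
opening: 0.0
```

Emit:
play_rows([
  {"dx":0,"dy":-0.02,"dz":0,"wx":0,"wy":0,"wz":0},
  {"dx":0,"dy":-0.04,"dz":0,"wx":0,"wy":0,"wz":0},
  {"dx":0,"dy":-0.047,"dz":0,"wx":0,"wy":0,"wz":0},
  {"dx":0,"dy":-0.047,"dz":0,"wx":0,"wy":0,"wz":0},
  {"dx":0,"dy":-0.047,"dz":0,"wx":0,"wy":0,"wz":0},
])

```text
t: 9.28
tool_pos: [0.617, 0.1909, 0.2295]
eef_rot: [-0.695, 0.695, -0.129, 0.128]
wrist_force: [0.2, 0.3, 0.2]
opening: -0.004
```

Run:
```python
from h import *; from station import capture,ticket
import cv2
p=capture('wrist');d=cv2.absdiff(p['image'],cv2.imread('pics/w2.png'))[:250];print('wrist diff',d.mean(),d.max())
a=cv2.imread('pics/side1.png').astype(int);b=capture('side')['image'].astype(int)
d=abs(a-b)[245:310,290:400];print('board region diff',d.mean(),d.max())
togo([.617,.192,.23]);print(ticket.sign_off())
```

```text
wrist diff 7.293916666666667 185
board region diff 5.2896503496503495 15
t 9.38 pos [0.6167 0.1908 0.2288] tool-axis delta [-0.0001 -0.0012  0.0012] joints [ 0.17  0.48  0.29  1.38 -0.    0.54] F [0.  0.3 0.4]
the job is handed in; nothing more can be done
None
```

I pointed at the loose wedge and then at the plate with only a walnut, and handed the job in. The hand-in gives no verdict.

- **Wedge:** with the gripper shut, the grasp point was within about 5 mm of the wedge's middle at (0.523, -0.379). The fingertips were about 45 mm above it, for about 1.25 s.
- **Bare plate:** the grasp point was within about 3 mm of the plate's middle at (0.617, 0.192). The fingertips were about 48 mm above it, for about 1.3 s.
- **Moves in between:** the fingertips crossed at about 0.23 m above the table, and finished at that height over the bare plate. The jam jar is 98 mm high.

**Last checks:**
- Wrist force readings stayed at noise level, under 2 N, so they showed no sign of contact. They could not rule out a touch at the 0.3 N limit.
- The side view of the board and wedges changed only by image noise (maximum 15 of 255).
- The wrist view before and after the plate descent disagreed at some pixels (mean 7, maximum 185). I put that down to the hand returning about 2 mm off its earlier pose, which would shift the edges, but I did not view that last picture to confirm it. The plates and their wedges were therefore not separately checked for movement.

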